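# Fit the sprung dust cap on the thimble pot

### The job

Close the glass display pot with its sprung dust cap: pinch the cap's two tabs together and keep them pinched while you feel the plug gently into the mouth of the pot until the cap's flange lies flat on the rim, then let the tabs go so that they spring out under the rim, and leave it so. The pot is thin glass, so never push the cap on it with more than about 20 N, and leave the other pieces where they are.

Things in the scene. Friction and masses are not known exactly. Their poses are not given: they have to be found in the camera images.
- pot_top (a point): Point on the axis of the glass pot at the level of the top of its rim, 75 mm above the shelf. The rim is a flat, firmly fixed brass ring, 96 mm outside, 5 mm thick, with a round mouth 54 mm across. It was glued on by hand: the mouth's centre lies 4 to 6 mm off this point in a direction that is not given and differs each time; find it by feel or by sight.
- pot: The fixed display pot; origin: centre of its underside; z up. A clear glass cylinder 84 mm across on a walnut foot 96 mm across, 10 mm high; inside, a bronze thimble on a cork post. Under the rim ring it is free, 78 mm across, for more than 20 mm down.
- cap_mid (a point): Centre of the loose, upright steel dust cap, 22.5 mm above its underside; y is the line along which its tabs are pinched. From the underside up: plug 52 mm across, 13 mm high (lowest 3 mm chamfered to 49 mm); flange 68 mm across, 13 to 17 mm up; two upright tabs, 17 to 45 mm up. Fully home on the pot, at any yaw, this point is 9.5 mm above the top of the rim.
- cap: The same cap (about 115 g); origin: centre of its underside; stands on the shelf at the start. Each tab carries an unbevelled tooth, 12 mm wide, 1.5 to 5.5 mm above the underside, that sticks 4 mm out of the plug's side when free and lies inside it when pinched: the plug enters the mouth only pinched. Freed, the teeth reach 3 mm under the rim ring with 2.5 mm of play.
- tab_a (a joint): Inward travel of the tab on the cap's +y side, m: 0 free, 0.006 fully pinched. A tab is 16 mm wide along x, 4 mm thick, 28 mm tall. The tabs' outer faces are 42 mm apart free, 30 mm fully pinched. Each has a spring: 3.6 N free, 7.2 N fully pinched; a grip of 20 N holds both at their stops and carries the cap.
- tab_b (a joint): The same for the tab on the cap's -y side.
- pear_mid (a point): Middle of a loose pear-shaped brass sewing weight, 54 mm across, 63 mm high; a bystander.
- turtle_mid (a point): Middle of a loose carved soapstone turtle, about 64 by 50 mm, 28 mm high; a bystander.
- bisque_mid (a point): Middle of a loose white bisque thimble, 23 mm across, 26 mm high; a bystander.
Things that resemble listed ones, but are neither listed nor needed, are in the scene too. There is more than one size of the cap; the job needs the middle-sized.

How it is judged (in metres and radians):
On the way, in this order (a step that is already met when the one before it is completed fails the run):
1. the cap is lifted clear of the shelf with both tabs pinched (height (world z) of cap_mid above 0.06 m and value of joint each of tab_a, tab_b above 0.004 m), for 0.2 s.
2. the plug is fully in the mouth of the pot with both tabs still pinched (z of cap_mid in the frame of pot_top below 0.012 m and horizontal distance between cap_mid and pot_top below 0.009 m and value of joint each of tab_a, tab_b above 0.003 m), for 0.2 s.
At the end, for the whole second after the job is handed in: The cap sits in the mouth of the pot, upright within 3.5 degrees, its flange on the rim within 2.5 mm, its centre within 9 mm of the pot's axis, both tabs sprung out to within 2 mm of free (teeth under the rim), at rest and released (z of cap_mid in the frame of pot_top between 0.007 and 0.012 m and horizontal distance between cap_mid and pot_top below 0.009 m and angle between cap_mid's own z axis and vertical below 0.06 rad and value of joint each of tab_a, tab_b below 0.002 m and linear speed of cap below 0.01 m/s); the robot touches nothing.
It fails at once if the cap is pushed on the pot or its rim with more than 22 N (contact force between cap and pot above 22 N).
It fails at once if a bystander is moved more than 10 mm (distance of any of pear_mid, turtle_mid, bisque_mid from where it was at the start of the episode above 0.01 m).
It also fails if it takes over 54 s, if anything falls off the work surface, if the arm or the gripper's body presses on something with over 40 N, if the wrist force passes 120 N, or if a joint passes its speed limit or range.

### The arm

A 6-joint arm with a two-finger parallel gripper is mounted at the origin on the work surface. World frame = base frame: x ahead of the robot, y to its left, z up, the work surface at z = 0. Lengths are in mm, angles in rad, forces in N, time in s.
With the tool pointing down it reaches from about 350 to 875 mm from the base axis. Payload 4.2 kg.
Tool frame: the origin (TCP) lies midway between the tips of the shut fingers; the grasp point (between the pads) lies 19 mm behind it; z points along the fingers, y is the line along which they close (so a half turn about z gives the same grasp; the last joint's range is limited). The gripper opens to 85 mm and grips with 20 to 120 N. Pads are 22 mm wide; open, the fingers measure 114 mm over their backs; the gripper's body (76 mm by 85 mm) begins 54 mm behind the grasp point. The pads swing forward as they close: fully open they stand 13 mm farther back than shut.
Start: joints at [1.397, 0.385, 0.008, 0, -1.194, -0.259], TCP at [262.1, 567.365, 231.312] pointing down, gripper open.
Joint ranges: [-3.14, 3.14], [-1.21, 2.06], [-1.07, 1.41], [-3.16, 2.05], [-2.99, -0.16], [-3.1, 3.1]. Speed limits (rad/s): [2.79, 2.79, 3.14, 3.14, 3.14, 3.14].

### API

Orientations are given as a unit quaternion [x, y, z, w].
In Python, from bench import sensors, get_image, camera_params, job_done gives the robot as it stands.
- The arm moves only by the tool servo_tool, never from a script. Its argument "motion" is a list of rows, each an object with "travel": the shift along the tool's x, y, z as a fraction of full scale, a list of three; "rot": the turn, a rotation vector about the tool's x, y, z as a fraction of full scale, a list of three; "hand": the opening, from 0 (shut) to 1 (fully open). In form: [{"travel": [x, y, z], "rot": [wx, wy, wz], "hand": hand}, ...]. A call has 1 to 10 rows; each row shifts and turns the commanded pose from where the row before left it, along the tool's axes as they then stand; what a row does not reach is not made up. Full scale, the value 1, is 25 cm for a shift and 360 degrees for a turn. A row lasts 1/12 s, in which the tool goes at most 41.7 mm and 7.16 degrees, less where a joint would pass 70% of its speed; a pose out of reach is approached as far as the arm can. A call with a number of a shift or a turn outside -1 to 1 is refused whole. A call with a gripper value outside its range is refused whole. The fingers move at their own pace and stop on an object; the grip force is fixed at half the most. Time passes only in rows, so rows that do not move let the fingers close. It gives the time, the measured TCP pose, the force, the opening and the grip force at its end, in the units of the state.
- sensors.read_state(): the state, without advancing time (a new reading comes with each control period).
- get_image(name): name is "scene" or "top" or "wrist"; returns (picture, depth): 480x640x3 uint8, red, green, blue; 480x640 float32, mm along the optical axis (not along the pixel's ray), 0 where there is no reading.
- camera_params(name): a dict with "camera_matrix" (3x3 intrinsics, pixels), "R" (3x3) and "t" (3): a world point X has camera coordinates R X + t; the wrist camera has in their place "mount" (4x4, takes a point from camera to tool coordinates, whose origin is the TCP and whose axes are the flange's). Camera axes: x right, y down, z forward; pixel columns grow to the right and rows downward; lengths in mm; the calibration is good to about 2 mm. The wrist camera is an equidistant fisheye: a pixel r from the principal point sees the ray r / f radians off the axis. A picture is of the moment at which its call begins: read the wrist's pose just before it. camera_params takes no time and is no camera call.
- job_done(): hands the job in; it is judged then, once.
The state is a dict: "clock": time; "joints": joint angles; "joint_vel": joint speeds; "joint_efforts": joint torques, N m; "position": TCP position; "ee_rot": TCP orientation; "contact_force": force on the tool from outside, world axes, zero at the start; "wrist_torque": the same for the moment, N m; "gripper_width": finger opening in mm; "grasp_force": force on a finger pad.
Only numpy, scipy, OpenCV 4.12 (cv2) and the standard library are available. Lean on these libraries where they do the work, as an engineer would, in place of code of your own. Each camera call takes 0.05 s, during which the arm holds its last target. There are 200 camera calls.

## Working session

There is one attempt and no reset: what is moved stays moved. The work goes in short steps, Python scripts to look and compute and a tool call to move; the robot and the scene stay as the last step left them, time stands still between calls to the robot, and variables do not carry over. Pictures are saved under pics/ and viewed, at most 10 in all, crops included, and the job is handed in when it is done.

Besides the shell and the picture viewer there is one more tool, called after "Emit:" by a JSON object that holds its "api" and its "payload", one argument or row to a line. servo_tool: Moves the arm, as the interface text tells. Its arguments: {"type":"object","properties":{"motion":{"type":"array"}},"required":["motion"]}

```bash
ls; mkdir -p pics
python3 - <<'E'
from bench import *
import cv2,numpy as np
s=sensors.read_state();print(s)
for n in("scene","top"):
    im,d=get_image(n);cv2.imwrite(f"pics/{n}0.png",im[:,:,::-1]);np.save(f"pics/{n}0.npy",d);print(n,camera_params(n))
print(camera_params("wrist"))
E
```

```text
pics
{'clock': 0.0, 'joints': array([ 1.39660528e+00,  3.85564678e-01,  6.58325709e-03, -5.21960408e-04,
       -1.19400993e+00, -2.58598263e-01]), 'joint_vel': array([-0.0010332 , -0.00065291, -0.00223833,  0.00214495, -0.00302621,
        0.00186951]), 'joint_efforts': array([-1.39019294e-04, -3.92286336e+01,  1.88395929e+01,  4.18619916e+00,
       -4.77646419e-03, -1.53355995e-06]), 'position': array([261.85623658, 566.829661  , 230.19662959]), 'ee_rot': array([ 9.76656602e-01, -2.14803675e-01, -1.96046167e-04,  1.10676916e-03]), 'contact_force': array([-0.06688212, -0.08471816, -0.13964944]), 'wrist_torque': array([-0.04372839, -0.00497815, -0.01464352]), 'grasp_force': 0.0, 'gripper_width': 85.2356647593152}
scene {'camera_matrix': array([[483.15942608,   0.        , 326.23373385],
       [  0.        , 483.15942608, 236.09521831],
       [  0.        ,   0.        ,   1.        ]]), 'R': array([[ 1.98698720e-01,  9.80060518e-01,  4.47427986e-04],
       [ 7.39689400e-01, -1.49666045e-01, -6.56094251e-01],
       [-6.42945107e-01,  1.30696045e-01, -7.54678828e-01]]), 't': array
[... 256 characters left out ...]
998219 ,  0.0128429 ],
       [-0.98934219, -0.01554351, -0.14477719],
       [ 0.14495102, -0.01070393, -0.98938093]]), 't': array([ -4.65202805, 607.52597767, 951.77687442])}
{'camera_matrix': array([[371.64829954,   0.        , 313.42394702],
       [  0.        , 371.64829954, 238.24035128],
       [  0.        ,   0.        ,   1.        ]]), 'mount': array([[-1.57737122e-04, -9.60615274e-01, -2.77881757e-01,
         7.06114415e+01],
       [ 9.99999776e-01, -3.32172474e-04,  5.80652963e-04,
         1.18390636e+00],
       [-6.50088776e-04, -2.77881603e-01,  9.60615111e-01,
        -1.43217164e+02],
       [ 0.00000000e+00,  0.00000000e+00,  0.00000000e+00,
         1.00000000e+00]])}
```

View pics/scene0.png

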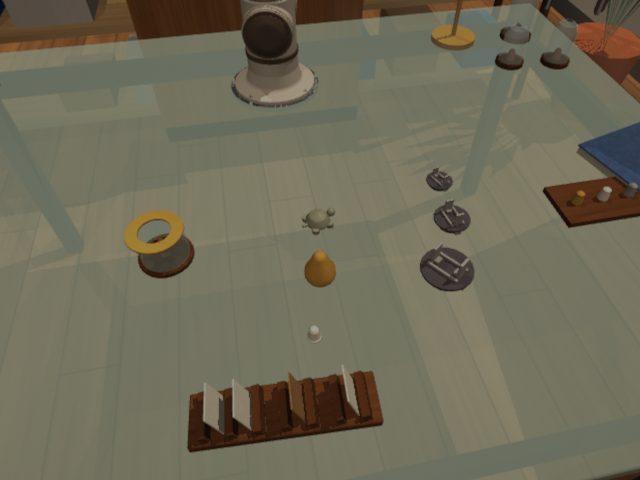

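View pics/top0.png

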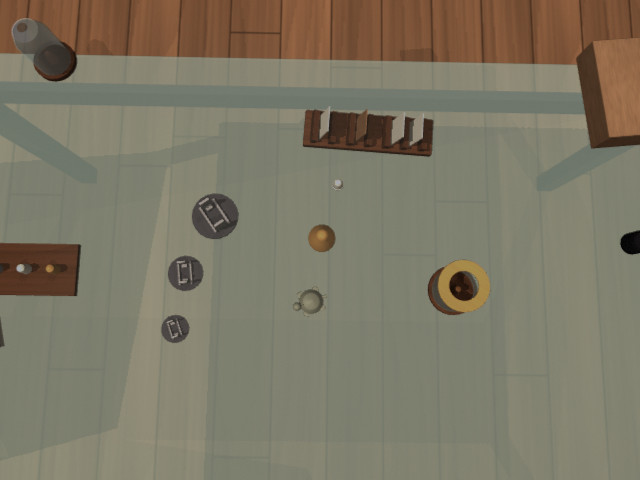

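Caps are at top-view pixels (215,216) large, (185,273) middle and (175,328) small. There are also dark domed lookalikes off at the side, scene (515,35), (509,60) and (555,58). The pot rim is at top (464,286), with bystanders at (311,301), (321,238) and (338,184). I'll check the sizes metrically.

```bash
cat > h.py <<'E'
from bench import *
import cv2,numpy as np
def world(n,d):
    p=camera_params(n);K=p["camera_matrix"];v,u=np.mgrid[:480,:640]
    c=np.stack([(u-K[0,2])/K[0,0]*d,(v-K[1,2])/K[1,1]*d,d],-1)
    return (c-p["t"])@p["R"]
def wristpose(s):
    from scipy.spatial.transform import Rotation as R
    T=np.eye(4);T[:3,:3]=R.from_quat(s["ee_rot"]).as_matrix();T[:3,3]=s["position"];return T
def wristworld(d,s):
    p=camera_params("wrist");K=p["camera_matrix"];v,u=np.mgrid[:480,:640]
    x=u-K[0,2];y=v-K[1,2];r=np.hypot(x,y)+1e-9;th=r/K[0,0];t=np.tan(th)
    c=np.stack([x/r*t*d,y/r*t*d,d,np.ones_like(d)],-1)
    return (c@(wristpose(s)@p["mount"]).T)[...,:3]
def fitc(P):
    A=np.c_[2*P,np.ones(len(P))];q=np.linalg.lstsq(A,(P**2).sum(1),rcond=None)[0]
    return q[:2],np.sqrt(q[2]+q[:2]@q[:2])
E
python3 - <<'E'
from h import *
d=np.load("pics/top0.npy");W=world("top",d);im=cv2.imread("pics/top0.png")
def desc(name,u,v,r,lo,hi):
    S=W[v-r:v+r,u-r:u+r].reshape(-1,3);dd=d[v-r:v+r,u-r:u+r].ravel()
    P=S[(S[:,2]>lo)&(S[:,2]<hi)&(dd>0)]
    if len(P)<5: print(name,len(P),(dd>0).mean());return
    c,(w,h),a=cv2.minAreaRect(P[:,:2].astype(np.float32))
    e=cv2.minEnclosingCircle(P[:,:2].astype(np.float32))
    print(name,len(P),np.round(P.mean(0),1),"rect",np.round([*c,w,h,a],1),"circ",np.round([*e[0],e[1]],1))
for n,u,v in(("big",215,216),("mid",185,273),("small",175,328)):
    desc(n+" flange",u,v,26,8,60);desc(n+" tabs",u,v,26,27,80)
desc("rim",464,286,34,68,85);desc("rimhi",464,286,34,40,68)
for n,u,v in(("pear",321,238),("turtle",311,301),("bisque",338,184)):desc(n,u,v,20,6,90)
a=cv2.resize(im[245:300,155:215],None,fx=6,fy=6,interpolation=cv2.INTER_CUBIC)
b=cv2.resize(im[245:325,420:500],None,fx=4.125,fy=4.125,interpolation=cv2.INTER_CUBIC)
cv2.imwrite("pics/crop1.png",np.hstack([a,b[:330]]))
E
```

```text
big flange 1622 [658.  205.5  25.4] rect [659.2 205.6  88.   89.2  47.7] circ [659.2 206.3  45.3]
big tabs 296 [660.8 206.7  40.4] rect [659.4 209.7  69.   72.3  80.7] circ [658.7 206.5  43.3]
mid flange 966 [546.9 258.7  19.2] rect [547.4 259.1  66.7  65.6  47.5] circ [547.3 259.8  34. ]
mid tabs 60 [547.9 258.5  41.2] rect [547.7 256.9  42.5  20.    6.2] circ [547.2 258.7  22.1]
small flange 612 [441.4 274.   14.7] rect [441.  274.8  50.8  52.2   0.9] circ [441.6 274.8  26.6]
small tabs 27 [441.  273.7  34.8] rect [441.5 274.1  32.4  12.6  19.2] circ [441.4 274.3  16.8]
rim 1478 [ 526.7 -260.7   74.6] rect [ 527.3 -261.3   93.3   94.9    0.8] circ [ 527.5 -260.7   48.1]
rimhi 177 [ 514.9 -242.8   48.7] rect [ 515.6 -258.2   68.3   81.3    9.8] circ [ 522.3 -257.    41.3]
pear 588 [615.9  -2.   40.4] rect [6.163e+02 3.000e-01 5.220e+01 5.900e+01 4.860e+01] circ [613.9  -6.5  33. ]
turtle 616 [496.1  18.4  18.4] rect [496.3  19.   48.7  68.6  20.3] circ [496.7  19.2  34.4]
bisque 80 [727.2 -33.   19.3] rect [716.3 -37.7  46.3  17.6  21.9] circ [714.7 -33.8  23.6]
```

View pics/crop1.png

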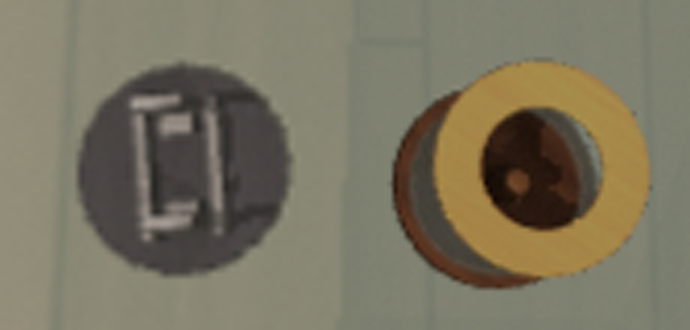

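The middle cap's flange fits 34 mm in radius, centred at about (547,259), and the pot_top fit gives (527,-261) at z 75. Both match. The tab direction is unclear from the top view, so I'll move in for a wrist view.

Emit:
{"api": "servo_tool", "payload": {
  "motion": [
    {"travel": [0.152, 0.062, 0], "rot": [0, 0, 0], "hand": 1},
    {"travel": [0.152, 0.062, 0], "rot": [0, 0, 0], "hand": 1},
    {"travel": [0.152, 0.062, 0], "rot": [0, 0, 0], "hand": 1},
    {"travel": [0.152, 0.062, 0], "rot": [0, 0, 0], "hand": 1},
    {"travel": [0.152, 0.062, 0], "rot": [0, 0, 0], "hand": 1},
    {"travel": [0.152, 0.062, 0], "rot": [0, 0, 0], "hand": 1},
    {"travel": [0.152, 0.062, 0], "rot": [0, 0, 0], "hand": 1},
    {"travel": [0.152, 0.062, 0], "rot": [0, 0, 0], "hand": 1},
    {"travel": [0.152, 0.062, 0], "rot": [0, 0, 0], "hand": 1},
    {"travel": [0, 0, 0], "rot": [0, 0, 0], "hand": 1}
  ]
}}

```text
clock: 0.93
position: [517.3, 292.3, 230.6]
ee_rot: [0.976, -0.218, -0.0, 0.001]
contact_force: [0.9, 1.4, 0.3]
gripper_width: 85.4
grasp_force: 0.0
```

Run:
```python
from h import *
s=sensors.read_state();im,d=get_image("wrist");print(s["clock"],s["position"],s["ee_rot"],s["joints"])
cv2.imwrite("pics/w1.png",im[:,:,::-1]);np.savez("pics/w1.npz",d=d,p=s["position"],q=s["ee_rot"])
W=wristworld(d,s);c=np.array([547.3,259.5]);r=np.hypot(*(W[...,:2]-c).transpose(2,0,1))
m=(r<45)&(W[...,2]<60)&(W[...,2]>8);P=W[m];print(len(P),cv2.minEnclosingCircle(P[:,:2].astype(np.float32)))
for lo,hi in((30,60),(38,60),(43,60)):
    Q=W[(r<45)&(W[...,2]>lo)&(W[...,2]<hi)];print(lo,len(Q),Q.mean(0) if len(Q) else 0,cv2.minAreaRect(Q[:,:2].astype(np.float32)) if len(Q)>4 else 0)
# rectified height map
g=np.zeros((400,400),np.float32)
o=np.argsort(P[:,2]);P=P[o]
ij=((P[:,:2]-c)*4+200).astype(int);ok=((ij>1)&(ij<398)).all(1)
for (i,j),z in zip(ij[ok],P[ok,2]): g[398-i-1:398-i+2,398-j-1:398-j+2]=z*5
v,u=np.nonzero(m);print(u.min(),u.max(),v.min(),v.max())
cr=im[max(0,int(v.mean())-70):int(v.mean())+70,max(0,int(u.mean())-70):int(u.mean())+70,::-1]
cv2.imwrite("pics/c2.png",np.hstack([cv2.resize(cr,(400,400)),cv2.cvtColor(np.clip(g,0,255).astype(np.uint8),cv2.COLOR_GRAY2BGR)]))
```

```text
0.9333 [517.33618304 292.27095883 230.61369169] [ 9.75916781e-01 -2.18141022e-01 -6.04480230e-05  9.62918042e-04] [ 7.87024387e-01  3.33608441e-01 -7.13737641e-02  1.00795439e-03
 -1.16750663e+00  3.43556955e-01]
3804 ((545.8316040039062, 257.8453369140625), 34.29645538330078)
30 212 [543.68357141 257.83402945  43.42447072] ((545.8224487304688, 257.75286865234375), (42.717830657958984, 16.121593475341797), 6.194399356842041)
38 183 [544.7968111  257.98643426  44.9198497 ] ((545.8224487304688, 257.75286865234375), (42.717830657958984, 16.121593475341797), 6.194399356842041)
43 167 [545.64228151 258.09543102  45.3373193 ] ((545.8224487304688, 257.75286865234375), (42.717830657958984, 16.121593475341797), 6.194399356842041)
297 366 130 200
```

View pics/c2.png

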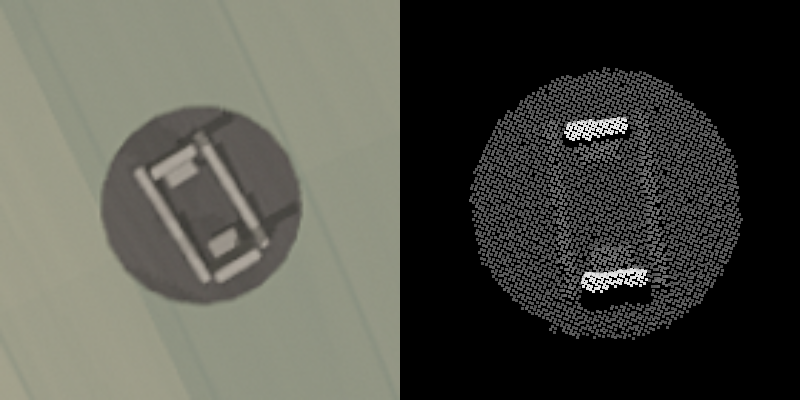

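The wrist view shows the tabs as bright bars, at crop pixels (597,128) and (615,281) in the height map. They span 42.7 x 16.1 mm at z 45, so this is the middle cap. The centre is at about (545.8,257.8) and the pinch line is 6.2° from world x. I'll turn the tool and centre over it.

Emit:
{"api": "servo_tool", "payload": {
  "motion": [
    {"travel": [0.081, 0.038, 0], "rot": [0, 0, 0], "hand": 1},
    {"travel": [0.081, 0.038, 0], "rot": [0, 0, 0], "hand": 1},
    {"travel": [0, 0, 0], "rot": [0, 0, 0.0195], "hand": 1},
    {"travel": [0, 0, 0], "rot": [0, 0, 0.0195], "hand": 1},
    {"travel": [0, 0, 0], "rot": [0, 0, 0.0195], "hand": 1},
    {"travel": [0, 0, 0], "rot": [0, 0, 0.0195], "hand": 1},
    {"travel": [0, 0, 0], "rot": [0, 0, 0.0195], "hand": 1},
    {"travel": [0, 0, 0], "rot": [0, 0, 0.0195], "hand": 1},
    {"travel": [0, 0, 0], "rot": [0, 0, 0.0195], "hand": 1},
    {"travel": [0, 0, 0], "rot": [0, 0, 0.0195], "hand": 1}
  ]
}}

```text
clock: 1.82
position: [542.1, 263.8, 230.9]
ee_rot: [0.759, -0.651, -0.0, 0.0]
contact_force: [0.7, 0.4, 0.1]
gripper_width: 85.3
grasp_force: 0.0
```

Emit:
{"api": "servo_tool", "payload": {
  "motion": [
    {"travel": [0, 0, 0], "rot": [0, 0, 0.0068], "hand": 1},
    {"travel": [0, 0, 0], "rot": [0, 0, 0], "hand": 1},
    {"travel": [0, 0, 0], "rot": [0, 0, 0], "hand": 1}
  ]
}}

```text
clock: 2.07
position: [542.3, 263.6, 231.0]
ee_rot: [0.747, -0.664, -0.0, 0.0]
contact_force: [-0.8, 0.0, 0.3]
gripper_width: 85.3
grasp_force: 0.0
```

```bash
cat >> h.py <<'E'
def look(c,name):
    s=sensors.read_state();im,d=get_image("wrist");cv2.imwrite(f"pics/{name}.png",im[:,:,::-1])
    np.savez(f"pics/{name}.npz",d=d,p=s["position"],q=s["ee_rot"])
    W=wristworld(d,s);r=np.hypot(W[...,0]-c[0],W[...,1]-c[1]);T=wristpose(s)
    print("t",s["clock"],"pos",s["position"].round(1),"x-yaw",np.degrees(np.arctan2(T[1,0],T[0,0])).round(2),"y-yaw",np.degrees(np.arctan2(T[1,1],T[0,1])).round(2),"z",T[:3,2].round(4),"F",s["contact_force"].round(1),"w",round(s["gripper_width"],1))
    return s,im,d,W,r,T
E
python3 - <<'E'
from h import *
s,im,d,W,r,T=look((545.8,257.8),"w2")
P=W[(r<45)&(W[...,2]>8)&(W[...,2]<60)].astype(np.float32);print(cv2.minEnclosingCircle(P[:,:2].copy()))
Q=W[(r<30)&(W[...,2]>40)&(W[...,2]<60)].astype(np.float32);R=cv2.minAreaRect(Q[:,:2].copy());print(R,Q[:,2].mean())
c=np.array([*R[0],45.]);print("tool-frame delta",(T[:3,:3].T@(c-T[:3,3])).round(1))
E
```

```text
t 2.0667 pos [542.3 263.6 231. ] x-yaw -83.27 y-yaw -173.27 z [-6.e-04 -2.e-04 -1.e+00] F [-0.8  0.   0.3] w 85.3
((545.7130737304688, 257.3548889160156), 34.10459899902344)
((545.7800903320312, 257.3991394042969), (40.935997009277344, 16.381221771240234), 7.141561508178711) 45.147915
tool-frame delta [  6.6  -2.9 186. ]
```

Emit:
{"api": "servo_tool", "payload": {
  "motion": [
    {"travel": [0.0264, -0.0116, 0.06], "rot": [0, 0, 0], "hand": 1},
    {"travel": [0, 0, 0.16], "rot": [0, 0, 0], "hand": 1},
    {"travel": [0, 0, 0.16], "rot": [0, 0, 0], "hand": 1},
    {"travel": [0, 0, 0.16], "rot": [0, 0, 0], "hand": 1},
    {"travel": [0, 0, 0.16], "rot": [0, 0, 0], "hand": 1},
    {"travel": [0, 0, 0.08], "rot": [0, 0, 0], "hand": 1},
    {"travel": [0, 0, 0], "rot": [0, 0, 0], "hand": 1},
    {"travel": [0, 0, 0], "rot": [0, 0, 0], "hand": 1}
  ]
}}

```text
clock: 2.78
position: [546.3, 256.8, 35.6]
ee_rot: [0.747, -0.665, 0.0, 0.001]
contact_force: [0.4, 0.3, 0.9]
gripper_width: 85.2
grasp_force: 0.0
```

Emit:
{"api": "servo_tool", "payload": {
  "motion": [
    {"travel": [0, 0, 0.046], "rot": [0, 0, 0], "hand": 1},
    {"travel": [0, 0, 0], "rot": [0, 0, 0], "hand": 0.4},
    {"travel": [0, 0, 0], "rot": [0, 0, 0], "hand": 0.2},
    {"travel": [0, 0, 0], "rot": [0, 0, 0], "hand": 0.2},
    {"travel": [0, 0, 0], "rot": [0, 0, 0], "hand": 0.2},
    {"travel": [0, 0, 0], "rot": [0, 0, 0], "hand": 0.2},
    {"travel": [0, 0, 0], "rot": [0, 0, 0], "hand": 0.2},
    {"travel": [0, 0, 0], "rot": [0, 0, 0], "hand": 0.2},
    {"travel": [0, 0, 0], "rot": [0, 0, 0], "hand": 0.2},
    {"travel": [0, 0, 0], "rot": [0, 0, 0], "hand": 0.2}
  ]
}}

```text
clock: 3.62
position: [547.5, 257.4, 27.9]
ee_rot: [0.747, -0.665, 0.001, -0.001]
contact_force: [-2.6, -0.8, 10.9]
gripper_width: 24.7
grasp_force: 61.3
```

Run:
```python
from h import *
s,im,d,W,r,T=look((546,257.5),"w3")
v,u=np.nonzero((r<45)&(W[...,2]>8)&(W[...,2]<60));print(u.min(),u.max(),v.min(),v.max())
cv2.imwrite("pics/c3.png",cv2.resize(im[150:480,150:490,::-1],(618,600)))
```

```text
t 3.6167 pos [547.5 257.4  27.9] x-yaw -83.34 y-yaw -173.34 z [ 0.0029  0.0013 -1.    ] F [-2.6 -0.8 10.9] w 24.7
239 388 224 366
```

View pics/c3.png

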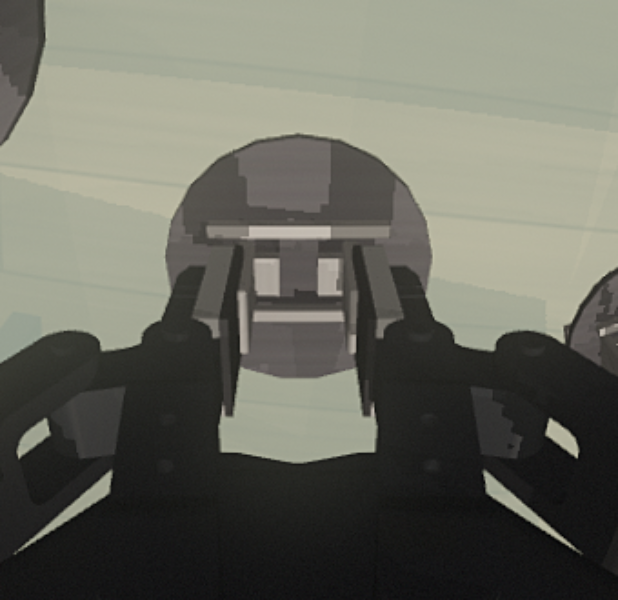

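The pads grip both tabs, with the tabs at crop (243,320) and (352,320) and the flange clear around them. Lifting.

Emit:
{"api": "servo_tool", "payload": {
  "motion": [
    {"travel": [0, 0, -0.02], "rot": [0, 0, 0], "hand": 0.2},
    {"travel": [0, 0, -0.04], "rot": [0, 0, 0], "hand": 0.2},
    {"travel": [0, 0, -0.08], "rot": [0, 0, 0], "hand": 0.2},
    {"travel": [0, 0, -0.12], "rot": [0, 0, 0], "hand": 0.2},
    {"travel": [0, 0, -0.12], "rot": [0, 0, 0], "hand": 0.2},
    {"travel": [0, 0, -0.12], "rot": [0, 0, 0], "hand": 0.2},
    {"travel": [0, 0, -0.06], "rot": [0, 0, 0], "hand": 0.2},
    {"travel": [0, 0, 0], "rot": [0, 0, 0], "hand": 0.2},
    {"travel": [0, 0, 0], "rot": [0, 0, 0], "hand": 0.2},
    {"travel": [0, 0, 0], "rot": [0, 0, 0], "hand": 0.2}
  ]
}}

```text
clock: 4.5
position: [545.5, 256.3, 163.6]
ee_rot: [0.746, -0.665, -0.001, 0.001]
contact_force: [0.3, -0.4, -1.7]
gripper_width: 25.2
grasp_force: 59.1
```

Run:
```python
from h import *
s,im,d,W,r,T=look((546,257.5),"w4")
L=(W-T[:3,3])@T[:3,:3]   # tool coords
cv2.imwrite("pics/c4.png",cv2.resize(im[150:480,150:490,::-1],(618,600)))
rr=np.hypot(L[...,0],L[...,1])
h,e=np.histogram(L[...,2][(rr<40)&(d>0)],np.arange(-60,40,3));print(list(zip(e.astype(int),h)))
```

```text
t 4.5 pos [545.5 256.3 163.6] x-yaw -83.44 y-yaw -173.44 z [-0.0024 -0.001  -1.    ] F [ 0.3 -0.4 -1.7] w 25.2
[(np.int64(-60), np.int64(1861)), (np.int64(-57), np.int64(2549)), (np.int64(-54), np.int64(1046)), (np.int64(-51), np.int64(812)), (np.int64(-48), np.int64(876)), (np.int64(-45), np.int64(494)), (np.int64(-42), np.int64(269)), (np.int64(-39), np.int64(860)), (np.int64(-36), np.int64(289)), (np.int64(-33), np.int64(262)), (np.int64(-30), np.int64(358)), (np.int64(-27), np.int64(379)), (np.int64(-24), np.int64(298)), (np.int64(-21), np.int64(365)), (np.int64(-18), np.int64(568)), (np.int64(-15), np.int64(315)), (np.int64(-12), np.int64(251)), (np.int64(-9), np.int64(228)), (np.int64(-6), np.int64(131)), (np.int64(-3), np.int64(71)), (np.int64(0), np.int64(62)), (np.int64(3), np.int64(712)), (np.int64(6), np.int64(1372)), (np.int64(9), np.int64(8942)), (np.int64(12), np.int64(147)), (np.int64(15), np.int64(0)), (np.int64(18), np.int64(0)), (np.int64(21), np.int64(0)), (np.int64(24), np.int64(0)), (np.int64(27), np.int64(0)), (np.int64(30), np.int64(0)), (np.int64(33), np.int64(0)), (np.int64(36), np.int64(0))]
```

```bash
cat >> h.py <<'E'
from scipy.optimize import least_squares
def edge(P,c,inner=False,n=90,minpts=1):
    a=np.arctan2(P[:,1]-c[1],P[:,0]-c[0]);r=np.hypot(*(P-c).T);k=((a+np.pi)/(2*np.pi)*n).astype(int)%n
    out=[]
    for i in range(n):
        q=np.nonzero(k==i)[0]
        if len(q): out.append(P[q[(r[q].argmin() if inner else r[q].argmax())]])
    return np.array(out)
def robc(E,R=None):
    f=(lambda p:np.hypot(E[:,0]-p[0],E[:,1]-p[1])-(R or p[2]))
    q=least_squares(f,[*E.mean(0),R or 30],loss="soft_l1",f_scale=.4);return q.x,np.abs(f(q.x)).mean()
def flange(L,d,tag="flange"):
    m=(L[...,2]>6)&(L[...,2]<14)&(np.hypot(L[...,0],L[...,1])<42)&(d>0);P=L[m]
    A=np.c_[P[:,:2],np.ones(len(P))];k=np.abs(P[:,2]-np.median(P[:,2]))<3
    for _ in range(3):
        q=np.linalg.lstsq(A[k],P[k,2],rcond=None)[0];k=np.abs(A@q-P[:,2])<.8
    E=edge(P[k][:,:2],P[k][:,:2].mean(0));E=E[np.hypot(*(E-E.mean(0)).T)>30]
    print(tag,"plane",q.round(4),"edge",len(E),robc(E),robc(E,34))
E
python3 - <<'E'
from h import *
z=np.load("pics/w4.npz");s=dict(position=z["p"],ee_rot=z["q"]);T=wristpose(s)
flange((wristworld(z["d"],s)-T[:3,3])@T[:3,:3],z["d"])
# w2: cap on shelf via same method, for reference; and pot seen by top
z=np.load("pics/top0.npy");W=world("top",z)
r=np.hypot(W[...,0]-527,W[...,1]+261);P=W[(r<55)&(W[...,2]>70)&(W[...,2]<80)][:,:2]
c=P.mean(0)
print("outer",robc(edge(P,c)),"inner",robc(edge(P,c,True)))
E
```

```text
flange plane [-5.00000e-04 -2.80000e-03  1.04629e+01] edge 37 (array([-0.53761477,  0.75550082, 33.48793872]), np.float64(0.23372751365081104)) (array([-0.17165703,  0.89437953, 34.        ]), np.float64(0.49663510575188907))
outer (array([ 527.12376002, -261.04791185,   47.05584873]), np.float64(0.4098150578616228)) inner (array([ 527.37595946, -261.03102685,   27.88762874]), np.float64(0.6909148274154703))
```

Emit:
{"api": "servo_tool", "payload": {
  "motion": [
    {"travel": [0.16, 0.015, 0], "rot": [0, 0, 0], "hand": 0.2},
    {"travel": [0.16, 0.015, 0], "rot": [0, 0, 0], "hand": 0.2},
    {"travel": [0.16, 0.015, -0.04], "rot": [0, 0, 0], "hand": 0.2},
    {"travel": [0.16, 0.015, -0.04], "rot": [0, 0, 0], "hand": 0.2},
    {"travel": [0.16, 0.015, -0.04], "rot": [0, 0, 0], "hand": 0.2},
    {"travel": [0.16, 0.015, -0.04], "rot": [0, 0, 0], "hand": 0.2},
    {"travel": [0.16, 0.015, -0.04], "rot": [0, 0, 0], "hand": 0.2},
    {"travel": [0.16, 0.015, -0.04], "rot": [0, 0, 0], "hand": 0.2},
    {"travel": [0.1, 0, 0], "rot": [0, 0, 0], "hand": 0.2},
    {"travel": [0, 0, 0], "rot": [0, 0, 0], "hand": 0.2}
  ]
}}

```text
clock: 5.38
position: [555.8, -93.5, 223.7]
ee_rot: [0.745, -0.667, -0.001, 0.001]
contact_force: [0.2, 1.2, -2.3]
gripper_width: 25.2
grasp_force: 59.1
```

Emit:
{"api": "servo_tool", "payload": {
  "motion": [
    {"travel": [0.132, 0.074, 0], "rot": [0, 0, 0], "hand": 0.2},
    {"travel": [0.132, 0.074, 0], "rot": [0, 0, 0], "hand": 0.2},
    {"travel": [0, 0, 0], "rot": [0, 0, 0], "hand": 0.2},
    {"travel": [0, 0, 0], "rot": [0, 0, 0], "hand": 0.2},
    {"travel": [0, 0, 0], "rot": [0, 0, 0], "hand": 0.2}
  ]
}}

```text
clock: 5.8
position: [526.7, -159.0, 223.6]
ee_rot: [0.746, -0.665, -0.001, 0.001]
contact_force: [0.2, -0.2, -2.4]
gripper_width: 25.0
grasp_force: 59.1
```

Run:
```python
from h import *
s,im,d,W,r,T=look((527,-261),"w5")
L=(W-T[:3,3])@T[:3,:3];flange(L,d)
m=(r<60)&(W[...,2]>68)&(W[...,2]<84)&(d>0);P=W[m];print(len(P),P[:,2].mean(),P[:,2].std());P=P[np.abs(P[:,2]-np.median(P[:,2]))<2][:,:2];c=P.mean(0)
E=edge(P,c);I=edge(P,c,True,60)
print("outer",robc(E),"inner",robc(I),robc(I,27))
o=robc(I)[0]
print("tool delta mouth",(T[:3,:3].T@(np.array([o[0],o[1],75])-T[:3,3])).round(2))
```

```text
t 5.8 pos [ 526.7 -159.   223.6] x-yaw -83.44 y-yaw -173.44 z [-2.2e-03  4.0e-04 -1.0e+00] F [ 0.2 -0.2 -2.4] w 25.0
flange plane [-1.000e-03 -2.600e-03  1.043e+01] edge 36 (array([-0.64105438,  0.70836058, 33.47392985]), np.float64(0.11332273535187969)) (array([-0.25222257,  0.71114277, 34.        ]), np.float64(0.457696023205959))
7781 75.5203553922348 0.793470726209447
outer (array([ 525.80287676, -263.23208481,   47.53986174]), np.float64(0.23390054304518842)) inner (array([ 525.81063931, -263.35562639,   26.90076749]), np.float64(0.20566070250624946)) (array([ 525.7948837 , -263.35557141,   27.        ]), np.float64(0.2249122914061853))
tool delta mouth [103.64  12.52 148.55]
```

Emit:
{"api": "servo_tool", "payload": {
  "motion": [
    {"travel": [0.104, 0.0118, 0], "rot": [0, 0, 0], "hand": 0.2},
    {"travel": [0.104, 0.0118, 0], "rot": [0, 0, 0], "hand": 0.2},
    {"travel": [0.104, 0.0118, 0], "rot": [0, 0, 0], "hand": 0.2},
    {"travel": [0.104, 0.0118, 0], "rot": [0, 0, 0], "hand": 0.2},
    {"travel": [0, 0, 0.14], "rot": [0, 0, 0], "hand": 0.2},
    {"travel": [0, 0, 0.14], "rot": [0, 0, 0], "hand": 0.2},
    {"travel": [0, 0, 0.1], "rot": [0, 0, 0], "hand": 0.2},
    {"travel": [0, 0, 0.04], "rot": [0, 0, 0], "hand": 0.2},
    {"travel": [0, 0, 0], "rot": [0, 0, 0], "hand": 0.2},
    {"travel": [0, 0, 0], "rot": [0, 0, 0], "hand": 0.2}
  ]
}}

```text
clock: 6.68
position: [528.5, -263.4, 120.3]
ee_rot: [0.747, -0.665, 0.0, 0.0]
contact_force: [0.4, -0.2, 0.0]
gripper_width: 25.1
grasp_force: 59.2
```

Run:
```python
from h import *
s,im,d,W,r,T=look((527,-261),"w6")
L=(W-T[:3,3])@T[:3,:3];flange(L,d)
c=T[:3,3]+T[:3,:3]@np.array([-.4,.7,27.45]);print("plug bottom",c.round(1),"err tool",(T[:3,:3].T@(np.array([525.8,-263.35,75])-c)).round(2))
# rim outer edge visible under flange
m=(r<60)&(W[...,2]>68)&(W[...,2]<84)&(d>0);P=W[m];print(len(P),P[:,2].mean());E=edge(P[:,:2],np.array([525.8,-263.3]));E=E[np.hypot(E[:,0]-525.8,E[:,1]+263.3)>44];print(len(E),robc(E),robc(E,47.54))
```

```text
t 6.6833 pos [ 528.5 -263.4  120.3] x-yaw -83.29 y-yaw -173.29 z [ 4.e-04 -9.e-04 -1.e+00] F [ 0.4 -0.2  0. ] w 25.1
flange plane [-6.00000e-04 -2.40000e-03  1.04464e+01] edge 37 (array([-0.55531258,  0.74471436, 33.42892357]), np.float64(0.2737079922597738)) (array([-0.13447114,  0.743521  , 34.        ]), np.float64(0.5895697830543296))
plug bottom [ 527.7 -263.1   92.8] err tool [-1.000e-02  1.960e+00  1.785e+01]
8146 75.48933309379197
60 (array([ 525.96513339, -263.65804435,   47.51693703]), np.float64(0.18050807974472036)) (array([ 525.96260814, -263.63352155,   47.54      ]), np.float64(0.17850296722185574))
```

Emit:
{"api": "servo_tool", "payload": {
  "motion": [
    {"travel": [0.001, 0.0072, 0.02], "rot": [0, 0, 0], "hand": 0.2},
    {"travel": [0, 0, 0.02], "rot": [0, 0, 0], "hand": 0.2},
    {"travel": [0, 0, 0.016], "rot": [0, 0, 0], "hand": 0.2},
    {"travel": [0, 0, 0], "rot": [0, 0, 0], "hand": 0.2},
    {"travel": [0, 0, 0], "rot": [0, 0, 0], "hand": 0.2},
    {"travel": [0, 0, 0], "rot": [0, 0, 0], "hand": 0.2}
  ]
}}

```text
clock: 7.23
position: [525.8, -264.4, 106.0]
ee_rot: [0.747, -0.665, 0.0, -0.0]
contact_force: [-0.2, 0.1, -0.9]
gripper_width: 24.7
grasp_force: 59.2
```

Run:
```python
from h import *
s,im,d,W,r,T=look((527,-261),"w7")
L=(W-T[:3,3])@T[:3,:3];flange(L,d)
m=(r<60)&(W[...,2]>68)&(W[...,2]<82)&(d>0);P=W[m];E=edge(P[:,:2],np.array([525.8,-263.3]));E=E[np.hypot(E[:,0]-525.8,E[:,1]+263.3)>44];o,_=robc(E);print(len(E),o)
print("rim in tool",(T[:3,:3].T@(np.array([o[0],o[1],75])-T[:3,3])).round(2))
```

```text
t 7.2333 pos [ 525.8 -264.4  106. ] x-yaw -83.4 y-yaw -173.4 z [ 4.e-04 -2.e-04 -1.e+00] F [-0.2  0.1 -0.9] w 24.7
flange plane [-1.30000e-03 -2.30000e-03  1.04463e+01] edge 36 (array([-0.69043711,  0.74733199, 33.49405635]), np.float64(0.156908346847805)) (array([-0.35601682,  0.76462777, 34.        ]), np.float64(0.4559209448153272))
69 [ 525.90143034 -263.62989765   47.56243009]
rim in tool [-0.74 -0.23 31.05]
```

Emit:
{"api": "servo_tool", "payload": {
  "motion": [
    {"travel": [-0.001, -0.004, 0], "rot": [0, 0, 0], "hand": 0.2},
    {"travel": [0, 0, 0.008], "rot": [0, 0, 0], "hand": 0.2},
    {"travel": [0, 0, 0.004], "rot": [0, 0, 0], "hand": 0.2},
    {"travel": [0, 0, 0.004], "rot": [0, 0, 0], "hand": 0.2},
    {"travel": [0, 0, 0.004], "rot": [0, 0, 0], "hand": 0.2},
    {"travel": [0, 0, 0], "rot": [0, 0, 0], "hand": 0.2},
    {"travel": [0, 0, 0], "rot": [0, 0, 0], "hand": 0.2}
  ]
}}

```text
clock: 7.87
position: [526.5, -263.9, 100.7]
ee_rot: [0.747, -0.665, -0.0, 0.0]
contact_force: [-0.5, -0.2, -1.2]
gripper_width: 25.2
grasp_force: 59.2
```

Emit:
{"api": "servo_tool", "payload": {
  "motion": [
    {"travel": [0, 0, 0.004], "rot": [0, 0, 0], "hand": 0.2},
    {"travel": [0, 0, 0.004], "rot": [0, 0, 0], "hand": 0.2},
    {"travel": [0, 0, 0.004], "rot": [0, 0, 0], "hand": 0.2},
    {"travel": [0, 0, 0], "rot": [0, 0, 0], "hand": 0.2},
    {"travel": [0, 0, 0], "rot": [0, 0, 0], "hand": 0.2}
  ]
}}

```text
clock: 8.28
position: [526.5, -263.9, 97.7]
ee_rot: [0.747, -0.665, -0.0, 0.0]
contact_force: [0.0, 0.2, -0.8]
gripper_width: 24.8
grasp_force: 59.2
```

The plug is in with no force (about 5 mm deep). Continuing slowly.

Emit:
{"api": "servo_tool", "payload": {
  "motion": [
    {"travel": [0, 0, 0.004], "rot": [0, 0, 0], "hand": 0.2},
    {"travel": [0, 0, 0.004], "rot": [0, 0, 0], "hand": 0.2},
    {"travel": [0, 0, 0.004], "rot": [0, 0, 0], "hand": 0.2},
    {"travel": [0, 0, 0.004], "rot": [0, 0, 0], "hand": 0.2},
    {"travel": [0, 0, 0.004], "rot": [0, 0, 0], "hand": 0.2},
    {"travel": [0, 0, 0], "rot": [0, 0, 0], "hand": 0.2},
    {"travel": [0, 0, 0], "rot": [0, 0, 0], "hand": 0.2}
  ]
}}

```text
clock: 8.87
position: [526.5, -263.9, 92.7]
ee_rot: [0.747, -0.665, -0.0, 0.0]
contact_force: [-0.2, -0.2, -1.3]
gripper_width: 25.4
grasp_force: 59.2
```

Emit:
{"api": "servo_tool", "payload": {
  "motion": [
    {"travel": [0, 0, 0.004], "rot": [0, 0, 0], "hand": 0.2},
    {"travel": [0, 0, 0.004], "rot": [0, 0, 0], "hand": 0.2},
    {"travel": [0, 0, 0.004], "rot": [0, 0, 0], "hand": 0.2},
    {"travel": [0, 0, 0.002], "rot": [0, 0, 0], "hand": 0.2},
    {"travel": [0, 0, 0], "rot": [0, 0, 0], "hand": 0.2},
    {"travel": [0, 0, 0], "rot": [0, 0, 0], "hand": 0.2}
  ]
}}

```text
clock: 9.37
position: [526.7, -264.0, 89.9]
ee_rot: [0.747, -0.665, 0.0, -0.0]
contact_force: [-1.5, 0.7, 3.5]
gripper_width: 24.9
grasp_force: 60.1
```

Emit:
{"api": "servo_tool", "payload": {
  "motion": [
    {"travel": [0, 0, 0.003], "rot": [0, 0, 0], "hand": 0.2},
    {"travel": [0, 0, 0], "rot": [0, 0, 0], "hand": 0.2},
    {"travel": [0, 0, 0], "rot": [0, 0, 0], "hand": 0.2},
    {"travel": [0, 0, 0], "rot": [0, 0, 0], "hand": 0.2}
  ]
}}

```text
clock: 9.7
position: [526.9, -264.1, 89.8]
ee_rot: [0.747, -0.665, 0.001, -0.0]
contact_force: [-1.2, 1.0, 6.4]
gripper_width: 24.7
grasp_force: 60.9
```

Seated firmly at about 7 N, at the expected height. Releasing the tabs.

Emit:
{"api": "servo_tool", "payload": {
  "motion": [
    {"travel": [0, 0, 0], "rot": [0, 0, 0], "hand": 0.4},
    {"travel": [0, 0, 0], "rot": [0, 0, 0], "hand": 0.6},
    {"travel": [0, 0, 0], "rot": [0, 0, 0], "hand": 0.8},
    {"travel": [0, 0, 0], "rot": [0, 0, 0], "hand": 1},
    {"travel": [0, 0, 0], "rot": [0, 0, 0], "hand": 1},
    {"travel": [0, 0, 0], "rot": [0, 0, 0], "hand": 1},
    {"travel": [0, 0, 0], "rot": [0, 0, 0], "hand": 1},
    {"travel": [0, 0, 0], "rot": [0, 0, 0], "hand": 1}
  ]
}}

```text
clock: 10.37
position: [526.6, -263.9, 88.5]
ee_rot: [0.747, -0.665, 0.0, 0.0]
contact_force: [0.0, -1.3, 0.6]
gripper_width: 85.4
grasp_force: 0.0
```

Emit:
{"api": "servo_tool", "payload": {
  "motion": [
    {"travel": [0, 0, -0.04], "rot": [0, 0, 0], "hand": 1},
    {"travel": [0, 0, -0.08], "rot": [0, 0, 0], "hand": 1},
    {"travel": [0, 0, -0.16], "rot": [0, 0, 0], "hand": 1},
    {"travel": [0, 0, -0.16], "rot": [0, 0, 0], "hand": 1},
    {"travel": [0, 0, -0.16], "rot": [0, 0, 0], "hand": 1},
    {"travel": [0, 0, 0], "rot": [0, 0, 0], "hand": 1},
    {"travel": [0, 0, 0], "rot": [0, 0, 0], "hand": 1}
  ]
}}

```text
clock: 10.95
position: [527.9, -264.3, 242.8]
ee_rot: [0.747, -0.665, 0.004, -0.002]
contact_force: [0.1, -0.2, 0.3]
gripper_width: 85.4
grasp_force: 0.0
```

Run:
```python
from h import *
s,im,d,W,r,T=look((526,-263.5),"w8")
P=W[(r<40)&(W[...,2]>75)&(W[...,2]<90)&(d>0)]
k=np.abs(P[:,2]-np.median(P[:,2]))<2;q=np.linalg.lstsq(np.c_[P[k][:,:2]-[526,-263.5],np.ones(k.sum())],P[k,2],rcond=None)[0];print("flange plane (expect z79)",q.round(4))
Q=W[(r<30)&(W[...,2]>98)&(W[...,2]<115)].astype(np.float32);print("tabs",cv2.minAreaRect(Q[:,:2].copy()),Q[:,2].mean())
cv2.imwrite("pics/c8.png",cv2.resize(im[100:320,210:430,::-1],(600,600)))
```

```text
t 10.95 pos [ 527.9 -264.3  242.8] x-yaw -83.4 y-yaw -173.4 z [ 0.0079 -0.0019 -1.    ] F [ 0.1 -0.2  0.3] w 85.4
flange plane (expect z79) [-2.00000e-04  3.00000e-04  7.94968e+01]
tabs ((525.8629760742188, -263.52362060546875), (41.510902404785156, 16.667205810546875), 6.943744659423828) 106.58591
```

View pics/c8.png

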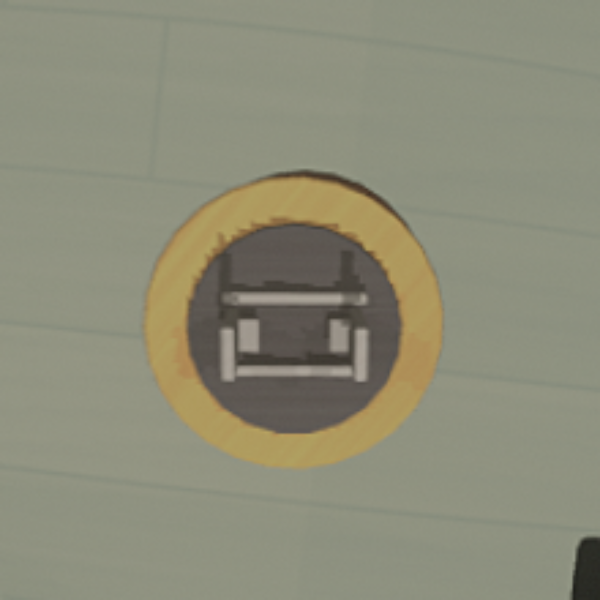

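The cap lies flat in the ring, centred at crop (295,325), with the flange at z 79.5 (79 expected, rim also reads 0.5 high). The tabs, at crop (228,355) and (361,355), are 41.5 mm apart, so they have sprung out fully. Handing in.

```bash
python3 -c "
from bench import *
print(job_done())"
```

```text
the job is handed in; nothing more can be done
None
```

The middle-sized cap is seated flat on the pot's rim with both tabs sprung out (41.5 mm apart) and the gripper clear; the highest wrist force read while seating it was about 7 N, and the job is handed in, with no verdict shown.

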